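Screw down a coffee mill's lock ring with a two-prong key

ROBOT

A 7-joint arm with a two-finger parallel gripper is mounted at the origin on a cart in front of the work surface, level with it; the furniture and walls round the work are solid. World frame = base frame: x ahead of the robot, y to its left, z up, the work surface at z = 0. Lengths are in m, angles in rad, forces in N, time in s.
With the tool pointing down it reaches from about 0.425 to 0.95 m from the base axis. Payload 4.7 kg.
Tool frame: the origin (TCP) lies on the centre line of the jaws, within the pads' length; the fingertips stand robot.nose_length ahead of it and the grasp point (between the pads) lies 8 mm behind it (robot.nose_length is the distance from the TCP to the fingertips, in m); z points along the fingers, y is the line along which they close (so a half turn about z gives the same grasp; the last joint's range is limited). The gripper opens to 85 mm and grips with 20 to 120 N. Pads are 22 mm wide; open, the fingers measure 114 mm over their backs; the gripper's body (76 mm by 85 mm) begins 54 mm behind the grasp point. The pads swing forward as they close: fully open they stand 13 mm farther back than shut.
Start: joints at [-1.198, 0.469, -0.049, 1.532, 0.024, 1.141, -0.082], TCP at [0.264, 0.621, 0.242] pointing down, gripper open.
Joint ranges: [-2.59, 2.59], [-0.33, 1.99], [-1.39, 1.29], [0.1, 2.45], [-1.04, 4.18], [0.21, 1.99], [-2.66, 2.66]. Speed limits (rad/s): [2.57, 2.57, 3.14, 3.14, 3.14, 3.14, 3.14].

INTERFACE

Orientations are given as [roll, pitch, yaw] about the fixed x, y, z axes, in that order (R = Rz(yaw) Ry(pitch) Rx(roll)).
In Python, from plant import robot gives the robot as it stands. Calls block until the motion is done:
- robot.goto(position, orientation): joint-space move of the TCP to a pose.
- robot.move_straight(position, vel=0.15, attitude=None, contact_N=None): straight line of the TCP; attitude=None keeps the orientation; vel is the mean speed in m/s. With contact_N (N) it stops when the force on the tool has changed by that much, and returns True; else False.
- robot.move_joints(angles): joint-space move.
- robot.grip(opening, strength=None): opening from 0.0 (shut) to 1.0 (fully open); strength is the grip in N (None keeps the last); returns when the fingers have stopped.
- robot.sleep(seconds).
- robot.inverse_kinematics(position, orientation): joint angles nearest the present ones, or None.
- robot.sense(): the state.
- robot.grab_frame(name): name is "scene" or "side" or "wrist"; returns a dict with "image" (420x560x3 uint8, red, green, blue), "range_z" (420x560 float32, m along the optical axis (not along the pixel's ray), 0 where there is no reading), "fx", "fy", "cx", "cy" (pixels), "R" (3x3) and "t" (3): a world point X has camera coordinates R X + t. Camera axes: x right, y down, z forward; pixel columns grow to the right and rows downward; lengths in m; the calibration is good to about 2 mm. A picture is of the moment at which its call begins.
A pose or a line that the arm cannot do raises robot.IKError and nothing moves.
- robot.close_job(): hands the job in, once; it reports no verdict.
The state is a dict: "t": time; "joint_pos": joint angles; "joint_velocities": joint speeds; "effort": joint torques, N m; "tcp_pos": TCP position; "tcp_rot": TCP orientation; "wrist_force": force on the tool from outside, world axes, zero at the start; "torque": the same for the moment, N m; "opening": opening from 0.0 (shut) to 1.0 (fully open).
Only numpy, scipy, OpenCV 4.12 (cv2) and the standard library are available. Lean on these libraries where they do the work, as an engineer would, in place of code of your own. Each camera call takes 0.05 s, during which the arm holds its last target. There are 200 camera calls.

TASK

Take the two-prong key from its wooden rest, set both prongs fully into the two holes of the coffee mill's lock ring, and only then turn the ring clockwise with it until it is home against its stop. Feel your way and do not force it: neither press nor twist hard on the ring, and do not touch the mill with the fingers. Then lift the key out and put it back properly in its rest, leaving everything else where it stands.

Things in the scene. Friction and masses are not known exactly. Their poses are not given: they have to be found in the camera images.
- coffee_mill: Black coffee mill, hopper off, fixed to the worktop: round, 128 mm wide at the foot, 112 mm at the top, small spout on its -x side. Origin at the centre of its underside, z up. A flat steel lock ring lies on top, centred on the z axis, its upper face 115 mm above the origin. At the start the line through the ring's two holes lies within 0.5 rad of the mill's x axis, to either side.
- ring_centre (a point): On the ring's axis, level with the ring's upper face when it is not pressed; fixed to the mill, axes as the mill's. Ring: 72 mm outside, 30 mm bore, 10 mm thick. Its two round holes, 9 mm in diameter, go right through, opposite each other, each 24 mm from the axis, with 7 mm of free space below. The holes' direction is not measured. The burr stem in the bore stays 8 mm below the face.
- lock_ring (a joint): How far the ring has been screwed down, rad: grows as it turns clockwise seen from above. Starts between 0 and 0.2 (loose), firm stop at 1.0 (home). Turns against a friction of 0.25 N m and stays where it is left; a twist of more than about 0.9 N m would damage it. The holes turn with the ring, but this value does not tell where they are.
- ring_spring (a joint): How far the ring is pressed down on the spring below it, m: 0 up, 0.005 fully down, where it is rigid. It takes 2.4 N to start and 1.2 N more per mm (8.4 N at the bottom), and the ring rises again when let go.
- pin_key: Two-prong key, 100 to 200 g: steel crossbar 62 x 18 x 9 mm with an upright black grip above. Origin: centre of the crossbar's underside; x along the crossbar, z up. Prongs 6 mm thick, round-tipped, at x = -24 and +24 mm, reach 10 mm below the origin. Grip 40 mm long (x), 14 mm thick (y; pinch it here), from 9 to 55 mm above the origin. Same after a half turn. Engaged, its origin lies on the ring's face.
- key_rest: Wooden block that holds the key, fixed to the worktop: 92 x 52 mm, 40 mm tall, origin at the centre of its underside, x along its length. A slot 59 mm long, 14 mm wide and 16 mm deep runs along x in its top; the key's prongs stand in it and the crossbar lies on top, along the slot.
- rest_seat (a point): Centre of the slot's mouth, at the height of the block's top: where the key's origin belongs when it is put away.
- spice_jar: Bystander: glass spice jar with dark contents and black cap, 44 mm wide, 107 tall; origin under its centre.
- salt_shaker: Bystander: salt shaker with grey top, 44 mm wide, 90 tall; origin under its centre.
- pod_white: Bystander: sealed white coffee pod with a dark green lid, 50 mm wide, 44 tall; origin under its centre.
- pod_brown: Bystander: sealed white coffee pod with a light brown lid, 50 mm wide, 44 tall; origin under its centre.
- mug: Bystander: white handled mug with a dark band, 82 mm wide, 92 tall; origin under its centre.
- teaspoon: Bystander: steel teaspoon, 130 mm long; origin under its centre.
- kitchen_timer: Bystander: round white wind-up timer, 68 mm wide, 54 tall; origin under its centre.
- lemon: Bystander: lemon, 78 mm long; origin under its centre.
Not all that is in view belongs to the job. Leave any orange look-alike of the pin_key alone.

How it is judged:
On the way, in this order (a step that is already met when the one before it is completed fails the run):
1. the key is lifted out of its rest (height (world z) of pin_key above 0.07 m and contact force between pin_key and key_rest below 0.05 N), for 0.1 s.
2. both prongs are fully in the ring's holes (key upright, centred on the ring within 3 mm, crossbar within 3 mm of the ring's face) and the ring has not yet been turned on (below 0.35 rad) (horizontal distance between pin_key and ring_centre below 0.003 m and z of pin_key in the frame of ring_centre below 0.003 m and angle between pin_key's own z axis and vertical below 0.08 rad and value of joint lock_ring below 0.35 rad), for 0.2 s.
3. with the prongs still in, the ring is home (at least 0.95 rad) (horizontal distance between pin_key and ring_centre below 0.004 m and z of pin_key in the frame of ring_centre below 0.005 m and angle between pin_key's own z axis and vertical below 0.08 rad and value of joint lock_ring above 0.95 rad), for 0.1 s.
At the end, for the whole second after the job is handed in: The lock ring is home (turned to 0.95 rad or more) and the key stands released and at rest in its rest: upright within 0.08 rad, its origin within 8 mm of the slot's centre and its crossbar within 3 mm of the block's top (value of joint lock_ring above 0.95 rad and horizontal distance between pin_key and rest_seat below 0.008 m and z of pin_key in the frame of rest_seat below 0.003 m and angle between pin_key's own z axis and vertical below 0.08 rad and linear speed of pin_key below 0.01 m/s); the robot touches nothing.
It fails at once if the key presses or twists on the mill and its ring with more than 45 N of contact force in all (contact force between pin_key and coffee_mill above 45 N).
It fails at once if the fingers touch the mill or its ring (contact force between the fingers and coffee_mill above 1 N).
It fails at once if a bystander is moved by more than 25 mm (distance of any of spice_jar, salt_shaker, pod_white, pod_brown, mug, teaspoon, kitchen_timer, lemon from where it was at the start of the episode above 0.025 m).
It also fails if it takes over 72 s, if anything falls off the work surface, if the arm or the gripper's body presses on something with over 40 N, if the wrist force passes 120 N, or if a joint passes its speed limit or range.

## Working session

There is one attempt and no reset: what is moved stays moved. The work goes in short steps, each a Python script; the robot and the scene stay as the last script left them, time stands still between calls to the robot, and variables do not carry over. Pictures are saved under pics/ and viewed, on a budget of 10 in all, crops included, one or two more only if the job needs it, and the job is handed in when it is done.

```bash
ls; mkdir -p pics; cat > h.py <<'E'
import numpy as np, cv2
from plant import robot
def cap(n,fn=None):
    f=robot.grab_frame(n); f['R']=np.array(f['R']); f['t']=np.array(f['t'])
    if fn: cv2.imwrite(fn,f['image'][:,:,::-1]); 
    return f
def cloud(f):
    z=f['range_z']; v,u=np.mgrid[:z.shape[0],:z.shape[1]]
    P=np.stack([(u-f['cx'])/f['fx']*z,(v-f['cy'])/f['fy']*z,z],-1)
    W=(P-f['t'])@f['R']; W[z==0]=np.nan
    return W
E
python3 - <<'E'
from h import *
a=cap('scene');b=cap('side')
np.savez('f0.npz',**{'s_'+k:v for k,v in a.items()},**{'d_'+k:v for k,v in b.items()})
im=np.hstack([a['image'],b['image']])[:,:,::-1]
cv2.imwrite('pics/1.png',a['image'][:,:,::-1]);cv2.imwrite('pics/2.png',b['image'][:,:,::-1])
s=robot.sense();print(s, robot.nose_length)
for f in(a,b):print(-f['R'].T@f['t'],f['fx'])
E
```

```text
pics
{'t': 0.1, 'joint_pos': array([-1.1979062 ,  0.46935473, -0.04857849,  1.53355858,  0.02405722,
        1.14099396, -0.08231781]), 'joint_velocities': array([-2.09242356e-03, -2.13156728e-03,  2.27867438e-03, -3.67315761e-03,
        4.92498700e-04,  1.99849453e-03,  3.01659883e-05]), 'effort': array([-1.19723522e-04, -5.11516929e+01, -4.73040284e-02, -2.38391304e+01,
        1.08229832e-02,  4.32542045e-03,  6.25156758e-06]), 'tcp_pos': array([0.26376031, 0.62079378, 0.24137709]), 'tcp_rot': array([-3.13986161e+00,  2.81684260e-05,  2.73978086e+00]), 'wrist_force': array([-0.2767575 , -0.47002713,  0.21793999]), 'torque': array([-0.01059138,  0.0293062 ,  0.05026736]), 'opening': 0.9963403713257568} 0.011
[-0.08230052 -0.55128726  0.99186876] 437.7490833056475
[0.32284791 1.01067928 0.69764396] 383.0896209834816
```

View pics/1.png

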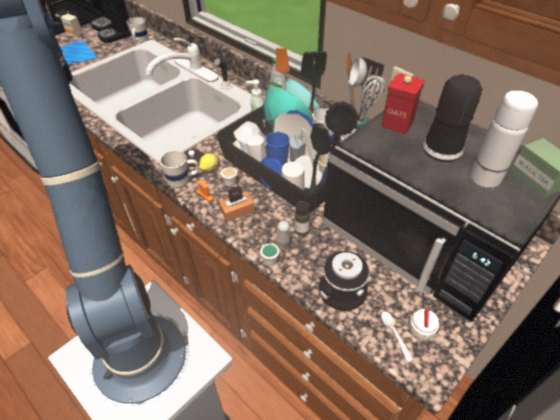

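View pics/2.png

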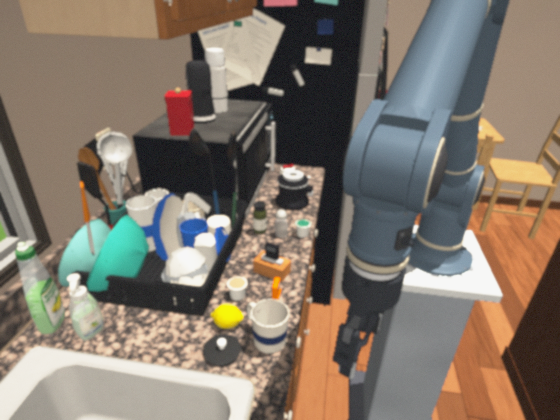

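Scene view: the key with its black grip stands in the wooden rest at about (236,200). The orange look-alike lies at about (205,188), and the mill with its ring is at (346,268). Side view: key and rest at (272,258), the orange one at (277,288), mill at (292,185). The other dark, upright things are the spice jar at (303,215) and the drying-rack utensils, and neither fits. I choose (236,200). Next I'll get rough positions.

```bash
python3 - <<'E'
from h import *
d=np.load('f0.npz')
a={k[2:]:d[k] for k in d if k[0]=='s'};b={k[2:]:d[k] for k in d if k[0]=='d'}
for f,pts in((a,dict(grip=(236,192),rest=(238,211),orange=(205,188),mill=(347,266),millrim=(330,275),spice=(303,208),salt=(284,230),podw=(269,250),podb=(229,173),rackcorner=(302,197),mug=(175,160),lemon=(208,161),oven=(330,205))),(b,dict(grip=(271,250),rest=(272,266),orange=(277,288),mill=(292,176)))):
    W=cloud(f)
    for k,(u,v) in pts.items(): print(k,np.nanmedian(W[v-1:v+2,u-1:u+2].reshape(-1,3),0).round(3))
# mill top points and rest-top points
W=cloud(a)
m=(abs(W[...,2]-.115)<.006);m[:245]=0;m[300:]=0;m[:,:315]=0;m[:,375:]=0
P=W[m];print('ring-height',len(P),P.min(0),P.max(0),P.mean(0))
for n,W in(('s',cloud(a)),('d',cloud(b))):
    sel=abs(W[...,2]-.04)<.006
    v,u=np.nonzero(sel)
    box=(slice(190,222),slice(215,262)) if n=='s' else (slice(245,280),slice(248,298))
    mm=np.zeros_like(sel);mm[box]=1;P=W[sel&mm]
    print(n,len(P),cv2.minAreaRect(P[:,:2].astype(np.float32)*1000),np.median(P[:,2]))
    mm2=(W[...,2]>.06)&(W[...,2]<.11);mm2[mm==0]=0
    v0=W[mm2];print('grip',len(v0),v0.mean(0) if len(v0) else 0, v0.max(0))
print(robot.sense()['tcp_pos'])
E
```

```text
grip [0.475 0.172 0.088]
rest [0.46  0.154 0.027]
orange [0.439 0.276 0.058]
mill [ 0.476 -0.233  0.107]
millrim [ 0.432 -0.216  0.099]
spice [ 0.547 -0.025  0.107]
salt [ 0.471 -0.024  0.077]
podw [ 0.412 -0.022  0.044]
podb [0.543 0.286 0.043]
rackcorner [0.593 0.02  0.084]
mug [0.458 0.45  0.054]
lemon [0.531 0.374 0.049]
oven [ 0.609 -0.071  0.102]
grip [0.475 0.188 0.079]
rest [0.469 0.203 0.037]
orange [0.437 0.308 0.055]
mill [ 0.476 -0.209  0.112]
ring-height 517 [ 0.4382662  -0.26819157  0.10901314] [ 0.5115827  -0.19673802  0.12059452] [ 0.4738456  -0.23306533  0.11459522]
s 298 ((475.4170837402344, 176.58946228027344), (59.82710647583008, 92.45809173583984), 71.55461883544922) 0.03986778019374955
grip 124 [0.46981401 0.17421838 0.07921941] [0.49306799 0.19042953 0.09774321]
d 317 ((475.40704345703125, 182.11611938476562), (55.10034942626953, 94.15776062011719), 69.84676361083984) 0.03774018275633807
grip 164 [0.47114497 0.19382449 0.07742796] [0.49313677 0.28498068 0.0939665 ]
[0.26376031 0.62079378 0.24137709]
```

```bash
python3 - <<'E'
from h import *
robot.goto([.475,.18,.30],[np.pi,0,2.81])
f=cap('wrist','pics/3.png');np.savez('w0.npz',**f)
s=robot.sense();print(s['t'],s['tcp_pos'],s['tcp_rot'],s['joint_pos'])
print('cam',-f['R'].T@f['t'],f['fx'],f['R'])
E
```

```text
1.9417 [0.47475959 0.18133666 0.29979884] [-3.14157729e+00 -3.40897806e-04  2.81233752e+00] [-0.59999422  0.14191205  0.17170382  1.8547074  -0.02675453  1.14742471
  0.82255814]
cam [0.39587567 0.20789179 0.43160275] 302.6267472665042 [[ 3.23784058e-01  9.46130864e-01  5.20995519e-04]
 [ 8.95584085e-01 -3.06663469e-01  3.22314540e-01]
 [ 3.05111505e-01 -1.03893714e-01 -9.46632487e-01]]
```

View pics/3.png

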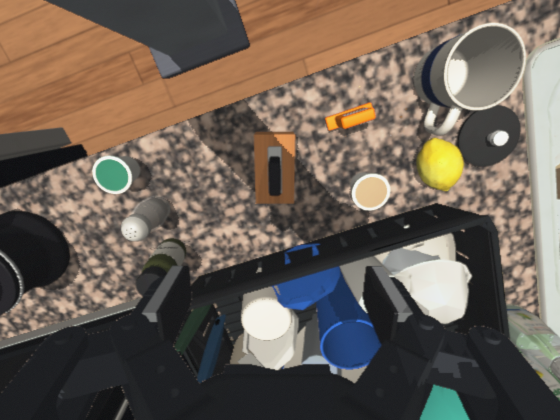

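Wrist view: the key's black grip, around (274,172), sits in the wooden rest at (275,168). The orange look-alike lies apart at (350,117), so the choice is confirmed. Next I'll measure from this view and from a second wrist position.

```bash
cat >> h.py <<'E'
def meas(f,c=(.475,.18)):
    W=cloud(f); r=np.hypot(W[...,0]-c[0],W[...,1]-c[1])<.075
    hsv=cv2.cvtColor(f['image'],cv2.COLOR_RGB2HSV)
    def rect(m):
        m=cv2.morphologyEx(m.astype(np.uint8),cv2.MORPH_OPEN,np.ones((2,2)))>0
        P=W[m]; (cx,cy),(w,h),a=cv2.minAreaRect((P[:,:2]*1000).astype(np.float32))
        if w<h: w,h,a=h,w,a+90
        return len(P),np.round([cx,cy,w,h,(a+90)%180-90],1),np.median(P[:,2]).round(4)
    print('rest',rect(r&(abs(W[...,2]-.04)<.005)))
    print('bar',rect(r&(abs(W[...,2]-.049)<.004)))
    print('grip',rect(r&(abs(W[...,2]-.095)<.006)))
E
python3 - <<'E'
from h import *
f=dict(np.load('w0.npz'));meas(f)
robot.goto([.53,.165,.26],[np.pi,0,2.81])
f=cap('wrist','pics/4.png');meas(f);np.savez('w1.npz',**f)
# pixel-level triangulation of grip top via dark blob at same height
E
```

```text
rest (2082, array([481.3, 176.9, 106.5,  54.2, -19.8]), np.float64(nan))
bar (160, array([456.4, 185. ,  23.6,  18. , -18.6]), np.float64(0.049))
grip (410, array([481.1, 175.7,  55.6,  13.5, -17.7]), np.float64(nan))
rest (2934, array([477.8, 176.8, 102. ,  57.5, -18.7]), np.float64(nan))
bar (283, array([474.7, 178.8,  62.5,  17.6, -17.6]), np.float64(0.0489))
grip (605, array([477.2, 178. ,  45. ,  13.8, -18.9]), np.float64(nan))
```

View pics/4.png

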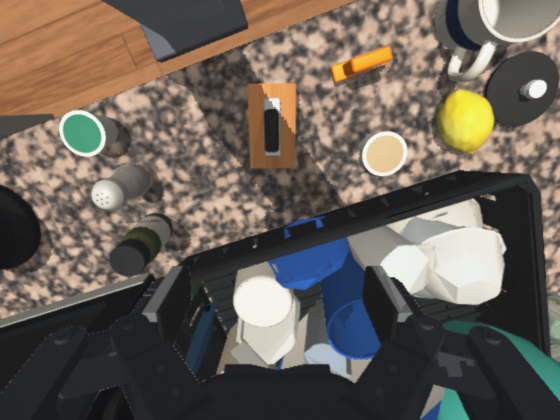

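Second wrist view: key at (272,127), rest at (272,126), with the geometry consistent. I'll clean up the estimate, then go and look at the ring from close by.

```bash
sed -i "s/cv2.MORPH_OPEN,np.ones((2,2))/cv2.MORPH_OPEN,np.ones((3,3))/; s/P=W\[m\]; (cx/P=W[m]; P=P[np.isfinite(P).all(1)]; (cx/" h.py
python3 - <<'E'
from h import *
for n in('w0','w1'):meas(dict(np.load(n+'.npz')))
# move where camera looks at the mill: camera is ~8cm behind tcp along -toolx
for p,fn in (([.54,-.233,.30],'5'),([.50,-.20,.32],'5b')):
    robot.goto(p,[np.pi,0,2.81])
    s=robot.sense()
    f=cap('wrist');np.savez('m%s.npz'%fn,**f)
    W=cloud(f);g=(abs(W[...,2]-.115)<.004)&(np.hypot(W[...,0]-.474,W[...,1]+.233)<.05)
    P=W[g];print(s['t'],s['joint_pos'].round(2),len(P),P.mean(0),(P.max(0)+P.min(0))/2,np.ptp(P,0),np.median(P[:,2]))
    v,u=np.nonzero(g);print(u.min(),u.max(),v.min(),v.max())
    if fn=='5':
        c=f['image'][max(v.min()-25,0):v.max()+25,max(u.min()-25,0):u.max()+25]
        print(u.min()-25,v.min()-25,c.shape);cv2.imwrite('pics/5.png',cv2.resize(c,None,fx=4,fy=4,interpolation=2)[:,:,::-1])
E
```

```text
rest (2082, array([473.1, 177.5,  92.4,  52. , -18.9]), np.float64(0.0402))
bar (134, array([449. , 185.4,  16.5,  11.6,  71.3]), np.float64(0.049))
grip (410, array([472.4, 178.4,  39.3,  14. , -18.7]), np.float64(0.0948))
rest (2930, array([473.5, 177.5,  91.8,  52. , -18.7]), np.float64(0.0402))
bar (261, array([472.6, 178.3,  61. ,  17.5, -17.7]), np.float64(0.049))
grip (603, array([472.8, 178.4,  38.3,  13.6, -19. ]), np.float64(0.0948))
3.8583 [-0.02  0.29  0.45  1.69 -0.14  1.19  1.71] 3261 [ 0.47262572 -0.23189517  0.11516192] [ 0.47367597 -0.2322042   0.11423363] [0.07182832 0.07126981 0.00640407] 0.1151735040490582
219 289 87 159
194 62 (122, 120, 3)
4.2417 [-0.08  0.18  0.45  1.78 -0.09  1.2   1.63] 2552 [ 0.4726194  -0.23170267  0.11512805] [ 0.47383315 -0.2322255   0.1144365 ] [0.07193541 0.07183858 0.00672929] 0.1151544982472889
209 272 135 197
```

View pics/5.png

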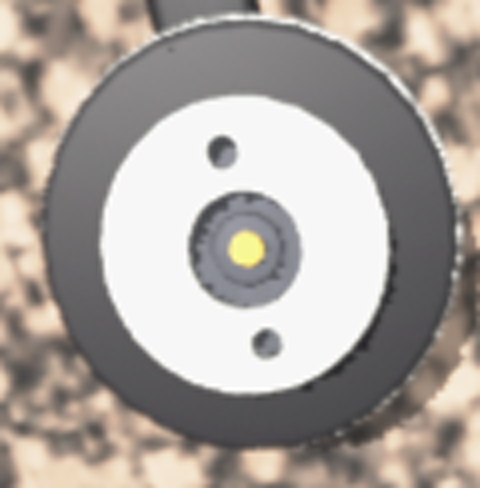

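Ring close-up (4x crop): ring centred at about (245,247), holes at about (222,152) and (266,343). I'll fit the holes from their mouths projected onto the ring plane, in both views.

```bash
python3 - <<'E'
from h import *
for n in('m5','m5b'):
    f=dict(np.load(n+'.npz'));im=cv2.resize(f['image'],None,fx=4,fy=4,interpolation=cv2.INTER_LINEAR)
    g=cv2.cvtColor(im,cv2.COLOR_RGB2GRAY)
    v,u=np.mgrid[:g.shape[0],:g.shape[1]]
    u=(u+.5)/4-.5;v=(v+.5)/4-.5
    d=np.stack([(u-f['cx'])/f['fx'],(v-f['cy'])/f['fy'],np.ones_like(u)],-1)@f['R']
    c=-f['R'].T@f['t'];P=c+d*((.1151-c[2])/d[...,2])[...,None]
    # ring white disc
    near=np.hypot(P[...,0]-.4737,P[...,1]+.2322)<.045
    m=((g>175)&near).astype(np.uint8)
    cs,h=cv2.findContours(m,cv2.RETR_CCOMP,cv2.CHAIN_APPROX_NONE)
    for i,k in enumerate(cs):
        if cv2.contourArea(k)<60: continue
        Q=P[k[:,0,1],k[:,0,0],:2]*1000
        (x,y),(a,b),t=cv2.fitEllipse(Q.astype(np.float32)); print(n,'hole' if h[0,i,3]>=0 else 'outer',round(x,2),round(y,2),round(a,1),round(b,1))
E
```

```text
m5 outer 473.22 -231.4 8.8 9.0
m5 outer 473.43 -231.82 72.5 72.8
m5 hole 497.3 -234.64 7.5 7.7
m5 hole 473.51 -231.94 28.5 28.7
m5 hole 449.6 -229.09 7.1 7.8
m5b outer 472.45 -230.73 8.6 8.8
m5b outer 473.48 -231.76 72.2 72.8
m5b hole 497.24 -234.6 7.2 7.5
m5b hole 473.42 -231.9 28.4 28.6
m5b hole 449.6 -229.09 7.5 7.8
```

Ring centre is (473.45, -231.9) mm, hole line -6.6°, rest (473.3, 177.5) at -18.8°, key grip (472.6, 178.4) at -18.8°. The two views agree to within 0.4 mm, and the heights come out at 40, 95 and 115 mm. Now grasping.

```bash
python3 - <<'E'
from h import *
Y=np.pi-np.radians(18.8); o=[np.pi,0,Y]
robot.goto([.4728,.1783,.16],o)
robot.grip(.5)
print(robot.move_straight([.4728,.1783,.065],vel=.06,contact_N=6),robot.sense()['tcp_pos'])
w0=robot.sense()
robot.grip(0,strength=50)
s=robot.sense();print(s['opening'],s['wrist_force']-w0['wrist_force'],s['torque']-w0['torque'],s['tcp_pos'],s['tcp_rot'])
robot.move_straight([.4728,.1783,.16],vel=.08)
robot.sleep(.3)
s=robot.sense();print(s['t'],s['opening'],(s['wrist_force']-w0['wrist_force']).round(2),s['torque']-w0['torque'],s['tcp_pos'],s['joint_pos'])
f=cap('wrist','pics/6.png');np.savez('k0.npz',**f)
E
```

```text
False [0.47303383 0.17838921 0.06532309]
0.1556807744182736 [-0.5169645   0.42087728  2.26679471] [-0.04976736  0.06618361 -0.05098569] [0.47295259 0.17835961 0.06527476] [3.14127962e+00 2.64743912e-04 2.81341144e+00]
10.0417 0.15822798708251387 [ 0.24  0.33 -0.94] [ 0.01493984  0.03126154 -0.03361911] [0.47270282 0.17824511 0.15976003] [-0.62389591  0.29008716  0.21601832  2.02928915 -0.08302081  0.83082259
  0.88211758]
```

View pics/6.png

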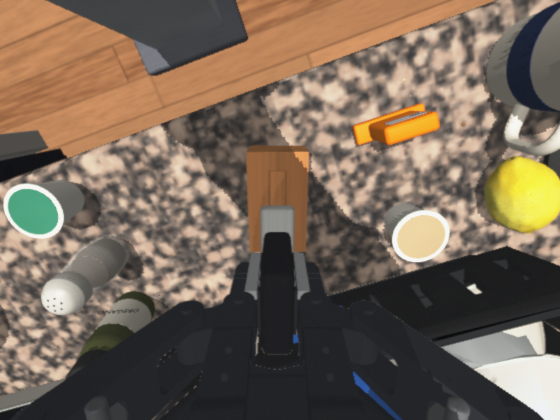

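Key is held (grip at (277,260), visible bar end at (277,207)) and the slot is empty at (277,185). I'll measure the key in the hand from the visible bar end.

```bash
python3 - <<'E'
from h import *
f=dict(np.load('k0.npz'));W=cloud(f);t=np.array([.4727,.17825,.15976]);Y=2.8134
ex=np.array([np.cos(Y),np.sin(Y),0]);ey=np.array([np.sin(Y),-np.cos(Y),0])
L=np.stack([(W-t)@ex,(W-t)@ey,W[...,2]-t[2]],-1)
for nm,lo,hi in(('bar',-.022,-.008),('grip',.02,.036)):
    m=(L[...,2]>lo)&(L[...,2]<hi)&(abs(L[...,1])<.013)&(L[...,0]>0)&(L[...,0]<.04)
    v,u=np.nonzero(m);P=L[m];
    if len(P):print(nm,len(P),(P.min(0)*1000).round(1),(P.max(0)*1000).round(1),(np.median(P,0)*1000).round(1),u.min(),u.max(),v.min(),v.max())
for v in range(203,262,4):print(v,(L[v,[270,277,284]]*1000).round(1).tolist())
E
```

```text
bar 1085 [  5.8  -9.5 -22. ] [31.7  8.5 -8.1] [ 24.   -0.8 -16.3] 260 293 206 252
grip 2703 [  0. -13.  20.] [20.8 13.  36. ] [11.3 -0.3 29.2] 244 312 263 328
203 [[-4.9, -6.7, -136.6], [-4.6, -0.2, -135.8], [-4.3, 6.3, -134.7]]
207 [[31.0, -4.0, -20.6], [30.9, -0.3, -20.8], [31.2, 3.4, -19.8]]
211 [[29.8, -3.9, -17.7], [29.9, -0.3, -17.4], [30.1, 3.4, -16.7]]
215 [[28.1, -3.9, -16.0], [28.1, -0.3, -16.0], [27.7, 3.4, -17.2]]
219 [[25.8, -3.9, -16.4], [26.0, -0.3, -15.7], [26.3, 3.4, -14.9]]
223 [[23.7, -3.9, -15.9], [23.7, -0.3, -15.8], [23.8, 3.4, -15.6]]
227 [[21.2, -4.0, -16.3], [21.1, -0.3, -16.7], [21.1, 3.5, -16.6]]
231 [[18.9, -4.0, -16.4], [18.4, -0.3, -17.5], [19.2, 3.4, -15.6]]
235 [[20.3, -3.8, -8.1], [19.9, -0.3, -9.0], [20.6, 3.3, -7.5]]
239 [[19.7, -3.7, -4.7], [19.9, -0.3, -4.2], [20.2, 3.2, -3.7]]
243 [[19.9, -3.6, 0.3], [19.7, -0.3, -0.2], [19.9, 3.1, 0.2]]
247 [[19.8, -3.5, 4.3], [19.8, -0.3, 4.3], [20.4, 3.0, 5.4]]
251 [[19.7, -3.4, 8.2], [19.9, -0.3, 8.5], [20.4, 2.9, 9.6]]
255 [[20.4, -3.3, 13.3], [19.6, -0.3, 11.8], [19.9, 2.8, 12.4]]
259 [[19.7, -3.3, 15.6], [19.7, -0.3, 15.6], [20.0, 2.7, 16.2]]
```

```bash
cat >> h.py <<'E'
RC=np.array([.4736,-.2316])
def st(w0=None):
    s=robot.sense();w=w0 or dict(wrist_force=0,torque=0)
    print('t%.1f'%s['t'],'p',(s['tcp_pos']*1000).round(2),'rot',s['tcp_rot'].round(4),'F',(s['wrist_force']-w['wrist_force']).round(2),'T',(s['torque']-w['torque']).round(3));return s
E
python3 - <<'E'
from h import *
Y=np.pi-.116;o=[np.pi,0,Y]
robot.move_straight([.4728,.1783,.22],vel=.15)
robot.goto([*RC,.22],o)
robot.move_straight([*RC,.16],vel=.1);robot.sleep(.4)
w=st();print(w['joint_pos'].round(2))
f=cap('wrist');a=cap('scene','pics/7.png');np.savez('k1.npz',**f)
# joint check at final yaw
print(robot.inverse_kinematics([*RC,.14],[np.pi,0,Y-1.1]))
c=robot.move_straight([*RC,.1385],vel=.01,contact_N=3)
print(c);st(w)
E
```

```text
t13.3 p [ 473.72 -231.65  160.29] rot [-3.1416e+00  6.0000e-04  3.0256e+00] F [ 0.74  0.03 -0.7 ] T [ 0.025 -0.011 -0.008]
[-0.03  0.35  0.5   1.99 -0.22  0.85  2.05]
[-0.20269509  0.42381195  0.74225113  2.01979814 -0.38315883  0.83835617
  1.1117341 ]
True
t15.5 p [ 473.58 -231.58  138.54] rot [ 3.1415 -0.      3.0255] F [0.23 0.06 2.91] T [-0.133 -0.176 -0.02 ]
```

Contact only at TCP z = 138.5 mm. The prongs would have met the ring face near 150, so they are in the holes. Now turning in small steps while watching the moment.

```bash
python3 - <<'E'
from h import *
robot.sleep(.3);w=robot.sense();z0=.1388
robot.goto([*RC,z0],[np.pi,0,w['tcp_rot'][2]]);robot.sleep(.2)
st();Y=w['tcp_rot'][2];T0=robot.sense()['torque'][2]
for i in range(1,50):
    robot.goto([*RC,z0],[np.pi,0,Y-.025*i]);robot.sleep(.05)
    s=robot.sense();T=s['torque'][2]-T0;dF=s['wrist_force']
    if i%3==0 or abs(T)>.4: print(i,round(s['t'],1),s['tcp_rot'][2].round(4),'T',T.round(3),dF.round(1),s['tcp_pos'].round(4))
    if abs(T)>.48 or np.linalg.norm(dF)>15: break
E
```

```text
t16.3 p [ 473.57 -231.56  138.76] rot [ 3.1415e+00 -1.0000e-04  3.0257e+00] F [ 1.28 -0.22  1.63] T [-0.157 -0.307 -0.057]
3 17.2 2.9514 T 0.252 [-0.9 -0.3  1.8] [ 0.4733 -0.2316  0.1387]
6 18.1 2.876 T 0.223 [-1.3  0.4  0.9] [ 0.4734 -0.2315  0.1387]
9 19.0 2.801 T 0.288 [-2.5 -0.3  0.4] [ 0.4734 -0.2315  0.1387]
12 19.9 2.726 T 0.22 [-3.   1.7  0.7] [ 0.4735 -0.2315  0.1388]
15 20.8 2.6511 T 0.243 [-3.   1.3  0.8] [ 0.4735 -0.2315  0.1388]
18 21.7 2.576 T 0.218 [-3.7  2.3  0.5] [ 0.4736 -0.2315  0.1388]
21 22.6 2.501 T 0.269 [-3.3  2.7  1.7] [ 0.4737 -0.2315  0.1388]
24 23.5 2.426 T 0.256 [-1.7  2.7  1.8] [ 0.4737 -0.2315  0.1388]
27 24.4 2.3511 T 0.242 [-2.3  2.9  1.6] [ 0.4737 -0.2315  0.1388]
30 25.3 2.2761 T 0.265 [-2.3  4.6  1.3] [ 0.4737 -0.2315  0.1388]
33 26.2 2.2011 T 0.233 [-1.3  3.3  1.8] [ 0.4737 -0.2316  0.1388]
36 27.1 2.126 T 0.233 [-0.6  4.9  1.8] [ 0.4737 -0.2316  0.1388]
39 28.0 2.051 T 0.185 [0.1 4.7 1.7] [ 0.4737 -0.2316  0.1388]
40 28.3 2.0269 T 0.498 [0.5 4.2 1.5] [ 0.4737 -0.2315  0.1388]
```

The moment jumped from 0.2 to 0.5 N m after 1.0 rad, so the ring is at its stop. I'll ease off within the play, lift out, and check the ring and the held key.

```bash
python3 - <<'E'
from h import *
robot.sleep(.2);s=st();Y=s['tcp_rot'][2]
robot.goto([*RC,.1388],[np.pi,0,Y+.035]);robot.sleep(.1);st()
robot.move_straight([*RC,.160],vel=.03);st()
robot.move_straight([*RC,.22],vel=.12)
# see ring: stand off so camera sees it
robot.goto([.54,-.233,.30],[np.pi,0,2.81]);robot.sleep(.2)
s=st();f=cap('wrist','pics/8.png');np.savez('m8.npz',**f)
im=cv2.resize(f['image'],None,fx=4,fy=4,interpolation=cv2.INTER_LINEAR);g=cv2.cvtColor(im,cv2.COLOR_RGB2GRAY)
v,u=np.mgrid[:g.shape[0],:g.shape[1]];u=(u+.5)/4-.5;v=(v+.5)/4-.5
d=np.stack([(u-f['cx'])/f['fx'],(v-f['cy'])/f['fy'],np.ones_like(u)],-1)@f['R']
c=-f['R'].T@f['t'];P=c+d*((.1151-c[2])/d[...,2])[...,None]
m=((g>175)&(np.hypot(P[...,0]-.4737,P[...,1]+.2322)<.045)).astype(np.uint8)
cs,h=cv2.findContours(m,cv2.RETR_CCOMP,cv2.CHAIN_APPROX_NONE);H=[]
for k in cs:
    if cv2.contourArea(k)<60: continue
    (x,y),(a,b),t=cv2.fitEllipse((P[k[:,0,1],k[:,0,0],:2]*1000).astype(np.float32));print(round(x,1),round(y,1),round(a,1))
    if 6<a<8.5 and 20<np.hypot(x-473.5,y+231.9)<28:H.append((x,y))
if len(H)==2:
    e=np.subtract(*H);print('hole angle',np.arctan2(e[1],e[0]),'mod pi')
# held key
t=s['tcp_pos'];Yw=s['tcp_rot'][2];W=cloud(f)
ex=np.array([np.cos(Yw),np.sin(Yw),0]);ey=np.array([np.sin(Yw),-np.cos(Yw),0])
L=np.stack([(W-t)@ex,(W-t)@ey,W[...,2]-t[2]],-1)
for v in (207,211,219,227,239,247):print(v,(L[v,[270,277,284]]*1000).round(1).tolist())
E
```

```text
t28.5 p [ 473.72 -231.54  138.82] rot [3.1415e+00 1.0000e-04 2.0263e+00] F [0.67 4.44 1.77] T [ 1.147 -0.103  0.495]
t28.8 p [ 473.75 -232.12  138.95] rot [3.1413e+00 1.0000e-03 2.0598e+00] F [0.57 2.61 1.04] T [ 0.75  -0.146  0.092]
t29.7 p [ 473.44 -231.6   159.9 ] rot [-3.1413e+00 -1.0000e-04  2.0613e+00] F [-0.11 -0.22 -1.23] T [ 0.045 -0.03  -0.014]
t31.2 p [ 538.78 -232.78  298.63] rot [-3.1415e+00 -2.9000e-03  2.8084e+00] F [ 0.32 -0.05 -1.38] T [-0.044 -0.024  0.007]
473.1 -231.3 8.6
473.4 -231.9 72.4
485.9 -252.4 7.4
473.5 -231.9 28.5
461.0 -211.3 7.5
hole angle -1.02592514846455 mod pi
207 [[31.3, -4.0, -19.5], [31.1, -0.3, -20.2], [31.0, 3.5, -20.4]]
211 [[30.4, -3.9, -15.7], [30.2, -0.3, -16.5], [29.8, 3.4, -17.7]]
219 [[26.0, -3.9, -15.7], [26.0, -0.3, -15.7], [25.7, 3.4, -16.6]]
227 [[21.3, -4.0, -16.2], [21.2, -0.3, -16.5], [21.0, 3.5, -16.8]]
239 [[19.7, -3.7, -4.6], [19.4, -0.3, -5.2], [20.0, 3.2, -3.9]]
247 [[20.2, -3.5, 5.2], [20.1, -0.3, 5.1], [19.4, 3.0, 3.7]]
```

View pics/8.png

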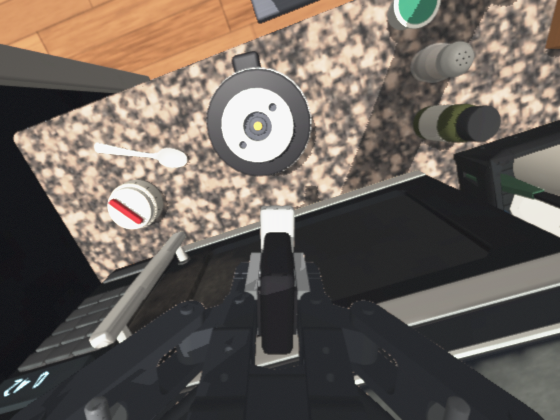

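The ring has turned 0.91 rad (holes now at (272,107) and (243,145)) to a firm stop, and the key hasn't shifted in the hand. Now returning it to the rest.

```bash
python3 - <<'E'
from h import *
o=[np.pi,0,np.pi-np.radians(18.8)];p=[.4733,.1779]
robot.goto([*p,.22],o);robot.move_straight([*p,.095],vel=.1);robot.sleep(.2);w=st()
c=robot.move_straight([*p,.0642],vel=.012,contact_N=3);print(c);s=st(w)
if s['tcp_pos'][2]<.068:
    robot.grip(.5);robot.sleep(.2);st(w)
    robot.move_straight([*p,.17],vel=.08)
    robot.goto([.53,.165,.26],[np.pi,0,2.81]);robot.sleep(.2)
    f=cap('wrist','pics/9.png');meas(f);st()
E
```

```text
t34.4 p [473.53 178.05  95.42] rot [3.1408e+00 5.0000e-04 2.8136e+00] F [-0.24 -0.14 -0.63] T [ 0.027 -0.008  0.013]
True
t36.6 p [473.26 177.95  65.24] rot [-3.1415e+00 -2.0000e-04  2.8136e+00] F [-0.02 -0.4   6.54] T [-0.119  0.029  0.066]
t37.2 p [472.31 177.61  64.42] rot [-3.1399e+00 -1.7000e-03  2.8136e+00] F [0.29 0.92 0.93] T [0.003 0.038 0.036]
rest (2956, array([473.2, 177.6,  92.3,  52.1, -18.6]), np.float64(0.0402))
bar (255, array([472.9, 177. ,  61. ,  17.3, -18.8]), np.float64(0.0489))
grip (578, array([472.7, 177.2,  38.3,  12.8, -19. ]), np.float64(0.0949))
t39.5 p [528.84 165.21 258.73] rot [-3.1399e+00 -2.1000e-03  2.8108e+00] F [ 0.47 -0.1   1.01] T [ 0.004 -0.039  0.017]
```

View pics/9.png

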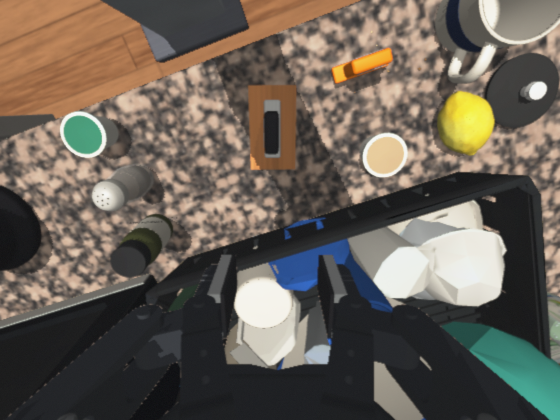

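The key stands seated in its rest at (272,128), within 1 mm of the slot centre, with its bar top at 48.9 mm as before. The bystanders in view haven't moved. Handing in.

```bash
python3 -c "
from h import *
robot.close_job()"
```

```text
the job is handed in; nothing more can be done
```

The job is done and handed in at about 40 s on the robot's clock (limit 72 s); no verdict is reported.

- **Fit:** I took the key from its rest and lowered it into the ring. It met contact 11.5 mm below where the prongs would have touched the ring's face, so both were in the holes.
- **Turn:** The turning moment held at about 0.25 N m. It rose to 0.5 N m after 1.0 rad of wrist turn, where I stopped, eased off and lifted out. Wrist force readings stayed under about 7 N.
- **Ring check:** The camera shows the holes turned by 0.91 rad. With an unknown start between 0 and 0.2, that fits the 1.0 stop. The ring's absolute value can't be read, so "home" rests on that sudden rise.
- **Key check:** The key is back in its rest, released and upright. It is about 0.7 mm from the slot centre and at the same height as before.
- **Surroundings:** The bystanders visible in the last wrist picture looked unmoved. The teaspoon and timer were out of that view, and I took no new measurements of any bystander.
- **Disagreement:** The wrist camera and arm differed by about 0.3–0.4 mm sideways, which I allowed for at the ring. No check failed.

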